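# Stand up a hand-cart axle stub and sleeve it

## Robot

A 6-joint arm with a two-finger parallel gripper is mounted at the origin on the work surface. World frame = base frame: x ahead of the robot, y to its left, z up, the work surface at z = 0. Lengths are in m, angles in rad, forces in N, time in s.
With the tool pointing down it reaches from about 0.375 to 0.925 m from the base axis. Payload 5.7 kg.
Tool frame: the origin (TCP) lies midway between the tips of the shut fingers; the grasp point (between the pads) lies 19 mm behind it; z points along the fingers, x is the direction in which the jaws open and shut, and the axes are right-handed (so a half turn about z gives the same grasp; the last joint's range is limited). The gripper opens to 88 mm and grips with 3 to 60 N. Pads are 20 mm wide; open, the fingers measure 115 mm over their backs; the gripper's body (75 mm by 178 mm) begins 61 mm behind the grasp point.
Start: joints at [1.076, 0.359, 1.51, -0, 1.272, -0.115], TCP at [0.222, 0.557, 0.223] pointing down, gripper open.
Joint ranges: [-2.97, 2.97], [-1.01, 2.36], [0.21, 2.38], [-0.96, 4.11], [0.2, 2.71], [-2.98, 2.98]. Speed limits (rad/s): [2.39, 2.39, 3.14, 3.14, 3.14, 3.14].

## Interface

Orientations are given as a unit quaternion [x, y, z, w].
In Python, from bench import move_ptp, servo_line, goto_joints, move_gripper, sleep, inverse_kinematics, capture, PlanningError, close_job, spot_in, silhouettes, current_clock, current_joint_pos, current_qvel, current_joint_torque, current_position, current_orientation, current_force, current_torque, current_finger_gap gives the robot as it stands. Calls block until the motion is done:
- move_ptp(position, orientation): joint-space move of the TCP to a pose.
- servo_line(position, orientation=None, rate=0.15, contact_N=None): straight line of the TCP; orientation=None keeps the orientation; rate is the mean speed in m/s. With contact_N (N) it stops when the force on the tool has changed by that much, and returns True; else False.
- goto_joints(angles): joint-space move.
- move_gripper(opening): finger opening in m; the grip force is fixed at half the most; returns when the fingers have stopped.
- sleep(seconds).
- inverse_kinematics(position, orientation): joint angles nearest the present ones, or None.
- capture(name): name is "scene" or "top" or "wrist"; returns a dict with "image" (400x640x3 uint8, blue, green, red), "range_z" (400x640 float32, m along the optical axis (not along the pixel's ray), 0 where there is no reading), "intrinsics" (3x3 intrinsics, pixels), "k1" (the pictures are not rectified: a ray, as slopes to the right and down, at radius r is drawn at 1 + k1 r^2 times it, then the intrinsics apply), "R" (3x3) and "t" (3): a world point X has camera coordinates R X + t. Camera axes: x right, y down, z forward; pixel columns grow to the right and rows downward; lengths in m; the calibration is good to about 2 mm. A picture is of the moment at which its call begins.
A pose or a line that the arm cannot do raises PlanningError and nothing moves.
- close_job(): hands the job in, once; it reports no verdict.
Trained networks look in the newest picture that a camera, given by its name, has taken for a name from the list of things; names that differ only in an ending like _2 or _b are one class to them, and where a whole thing is asked for, a point or a joint stands for the part that bears it (a point fixed in the world has none). Each returns a list of dicts, best first, with "conf" (0 to 1); they miss things now and then, are a little off and sometimes report something else, mostly with a low value. They report only what shows in the picture. A call takes as long as a camera call. They do not tell look-alikes from the thing itself.
- spot_in(camera, query): "xy" ([column, row] in pixels, amid what is visible of it).
- silhouettes(camera, query): "region" (400x640 bool, what is visible of it) and "xy" ([column, row] in pixels, amid what is visible of it).
Readings, each from a call of its own:
- current_clock(): time.
- current_joint_pos(): joint angles.
- current_qvel(): joint speeds.
- current_joint_torque(): joint torques, N m.
- current_position(): TCP position.
- current_orientation(): TCP orientation.
- current_force(): force on the tool from outside, world axes, zero at the start.
- current_torque(): the same for the moment, N m.
- current_finger_gap(): finger opening in m.
Only numpy, scipy, OpenCV 4.12 (cv2) and the standard library are available. Lean on these libraries where they do the work, as an engineer would, in place of code of your own. Each camera call takes 0.05 s, during which the arm holds its last target.

## Task

Tip the lying steel axle stub up by its free shaft end so that it pivots on the edge of its square plate (do not pick the plate up off the bench) and stands upright, flat on the plate. Then slide the blue spacer sleeve down over the standing shaft until it rests on the plate, and let go of both. Leave the other things on the bench where they are.

Things in the scene. Friction and masses are not known exactly. Their poses are not given: they have to be found in the camera images.
- axle_foot (a point): Centre of the underside of the plate of the axle stub, a loose steel piece of about 0.6 kg, 133 mm in all: dark square plate 60 x 60 x 8 mm, bright shaft 22 mm in diameter, 125 mm long, standing square from the plate's centre. Axes turn with the stub: z from plate to the shaft's free end, x and y parallel to the plate's sides. 31 mm up at the start, 0 when it stands.
- axle_mid (a point): Point on the stub's axis half-way along its length, 66.5 mm from the plate's underside; axes as axle_foot. At the start the stub lies on one edge of the plate and the rim of the free end: the shaft slopes down 9 degrees to the free end. Its centre of mass is about 45 mm from the plate's underside; raised beyond about 60 degrees it tips on to the plate by itself.
- axle_tip (a point): Centre of the end face of the shaft's free end (3 mm chamfer), 133 mm from the underside of the plate; 133 mm above the bench when the stub stands. Axes as axle_foot.
- sleeve_center (a point): Centre (half-way up, on the axis) of the loose blue plastic sleeve: a plain tube 95 mm tall, 44 mm outside and 30 mm inside diameter (4 mm of play all round on the shaft), about 0.1 kg, standing on the bench; z is its axis. Home on the plate, its centre is 55.5 mm above the plate's underside and 30 mm of shaft stands out of its top.
- glue: Bystander: green bottle with a pale label and a red cap, 60 mm across, 170 mm tall, loose; origin at the centre of its base.
- hammer: Bystander: hammer lying on the bench, loose; origin on the bench under its middle, x along it towards the head.
- screwdriver: Bystander: screwdriver lying on the bench, loose; origin on the bench under its middle, x along it towards the tip.
- offcut: Bystander: wooden block 140 x 60 x 36 mm, long along its x, loose; origin at the centre of its underside.
- collar: Bystander: flat dark steel ring 52 mm across, 16 mm bore, 22 mm tall, loose; origin at the centre of its underside.
- tin: Bystander: closed yellow tin with a white lid, 56 mm across, 60 mm tall, loose; origin at the centre of its base.
Things that resemble listed ones, but are neither listed nor needed, are in the scene too. Leave any pink look-alike of the part that bears axle_foot alone.

How it is judged:
On the way:
1. The axle stub stands upright, flat on its plate, with the sleeve not yet on it (angle between axle_foot's own z axis and vertical below 0.06 rad and height (world z) of axle_foot below 0.005 m and height (world z) of axle_tip above 0.125 m and distance between sleeve_center and axle_mid above 0.06 m), for 0.2 s.
At the end, for the whole second after the job is handed in: The axle stub stands upright (shaft within 0.06 rad of vertical, plate's underside within 5 mm of the bench), the sleeve is over the shaft (axes within 9 mm) and rests on the plate (at most 5 mm short of fully home), both still and released (angle between axle_foot's own z axis and vertical below 0.06 rad and height (world z) of axle_foot below 0.005 m and height (world z) of axle_tip above 0.125 m and horizontal distance between sleeve_center and axle_mid below 0.009 m and z of sleeve_center in the frame of axle_foot between 0.05 and 0.0605 m and linear speed of each of axle, sleeve below 0.02 m/s); the robot touches nothing.
It fails at once if the axle stub's plate is lifted off the bench (its underside's centre more than 52 mm up; tipping on an edge it stays below 32 mm) (height (world z) of axle_foot above 0.052 m).
It fails at once if a bystander is moved by more than 30 mm (distance of any of glue, hammer, screwdriver, offcut, collar, tin from where it was at the start of the episode above 0.03 m).
It also fails if it takes over 51 s, if anything falls off the work surface, if the arm or the gripper's body presses on something with over 40 N, if the wrist force passes 120 N, or if a joint passes its speed limit or range.

## Working session

There is one attempt and no reset: what is moved stays moved. The work goes in short steps, each a Python script; the robot and the scene stay as the last script left them, time stands still between calls to the robot, and variables do not carry over. Pictures are saved under pics/ and viewed, and the job is handed in when it is done.

```bash
ls; mkdir -p pics; cat > h.py <<'E'
import numpy as np, cv2
from bench import *
def undist(c,uv):
    K=np.array(c["intrinsics"]);uv=np.atleast_2d(uv).astype(float)
    d=np.stack([(uv[:,0]-K[0,2])/K[0,0],(uv[:,1]-K[1,2])/K[1,1]],1);s=d.copy()
    for _ in range(20):
        s=d/(1+c["k1"]*(s**2).sum(1,keepdims=True))
    return s
def cloud(c,uv,z):
    s=undist(c,uv);P=np.c_[s*z[:,None],z]
    return (P-np.array(c["t"]))@np.array(c["R"])
def maskcloud(c,m):
    r,q=np.nonzero(m&(c["range_z"]>0))
    return cloud(c,np.c_[q,r],c["range_z"][r,q])
def proj(c,X):
    p=np.atleast_2d(X)@np.array(c["R"]).T+np.array(c["t"]);s=p[:,:2]/p[:,2:]
    s=s*(1+c["k1"]*(s**2).sum(1,keepdims=True));K=np.array(c["intrinsics"])
    return s*[K[0,0],K[1,1]]+[K[0,2],K[1,2]]
E
python3 - <<'E'
from h import *
for n in ["scene","top"]:
    c=capture(n);cv2.imwrite(f"pics/{n}0.png",c["image"])
    print(n,(-np.array(c["R"]).T@np.array(c["t"])).round(3))
    for q in ["axle_foot","sleeve_center","glue","hammer","screwdriver","offcut","collar","tin"]:
        for d in silhouettes(n,q):
            P=maskcloud(c,d["region"])
            if len(P): print(q,round(d["conf"],2),np.round(d["xy"]),len(P),np.percentile(P,3,axis=0).round(3),np.percentile(P,97,axis=0).round(3))
print(current_clock())
E
```

```text
pics
scene [1.269 0.196 0.904]
axle_foot 0.56 [340. 219.] 421 [0.534 0.026 0.008] [0.599 0.152 0.061]
axle_foot 0.56 [306. 185.] 323 [ 0.409 -0.119  0.013] [ 0.483 -0.007  0.06 ]
sleeve_center 0.83 [234. 220.] 494 [ 0.633 -0.229  0.002] [ 0.672 -0.192  0.097]
glue 0.79 [434. 267.] 1011 [0.692 0.314 0.013] [0.73  0.365 0.171]
hammer 0.73 [439. 216.] 749 [0.318 0.291 0.004] [0.537 0.424 0.028]
screwdriver 0.54 [244. 146.] 200 [ 0.255 -0.371  0.002] [ 0.336 -0.299  0.028]
offcut 0.87 [269. 267.] 1391 [ 0.726 -0.147  0.004] [ 0.785 -0.012  0.039]
collar 0.46 [258. 184.] 180 [ 0.447 -0.225  0.007] [ 0.493 -0.184  0.026]
tin 0.87 [214. 191.] 392 [ 0.513 -0.356  0.003] [ 0.563 -0.309  0.063]
top [0.438 0.028 1.342]
axle_foot 0.65 [349. 242.] 602 [ 0.396 -0.124 -0.   ] [ 0.482 -0.006  0.062]
axle_foot 0.64 [301. 198.] 515 [0.533 0.026 0.009] [0.594 0.149 0.061]
sleeve_center 0.92 [414. 158.] 422 [ 0.629 -0.242 -0.002] [ 0.683 -0.191  0.098]
glue 0.9 [192. 145.] 771 [0.671 0.312 0.001] [0.727 0.379 0.172]
glue 0.55 [194. 247.] 1372 [ 0.305  0.286 -0.002] [0.536 0.423 0.03 ]
hammer 0.69 [192. 251.] 1257 [0.305 0.286 0.005] [0.532 0.418 0.03 ]
screwdriver 0.66 [462. 293.] 500 [ 0.253 -0.401 -0.002] [ 0.403 -0.3    0.028]
offcut 0.81 [362. 124.] 1351 [ 0.724 -0.147  0.008] [ 0.781 -0.016  0.041]
collar 0.59 [414. 232.] 348 [ 0.443 -0.23  -0.002] [ 0.49  -0.184  0.026]
tin 0.65 [463. 203.] 476 [ 0.511 -0.357  0.008] [ 0.56  -0.309  0.064]
0.9
```

```bash
python3 - <<'E'
import cv2,numpy as np
t=cv2.imread("pics/top0.png");s=cv2.imread("pics/scene0.png")
a=cv2.resize(t[170:280,270:380],(600,600),interpolation=3);cv2.imwrite("pics/crop_top.png",a)
b=cv2.resize(s[150:260,230:390],(800,550),interpolation=3);cv2.imwrite("pics/crop_sc.png",b)
E
```

```text
(no output)
```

View pics/scene0.png

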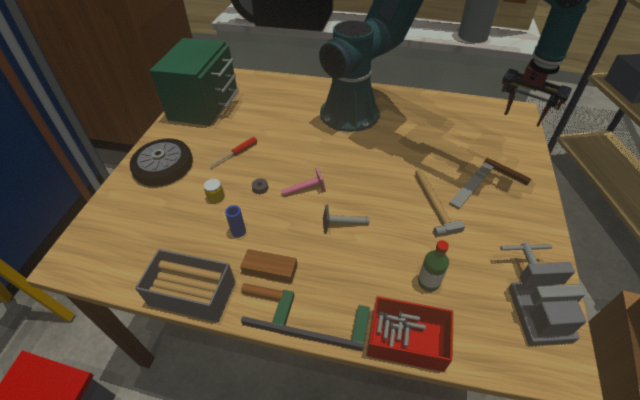

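View pics/top0.png

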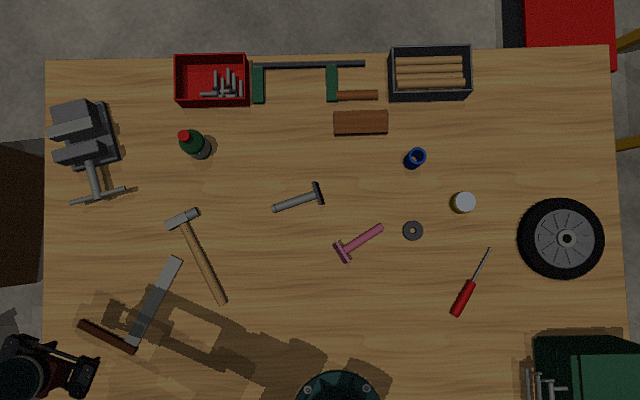

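View pics/crop_top.png

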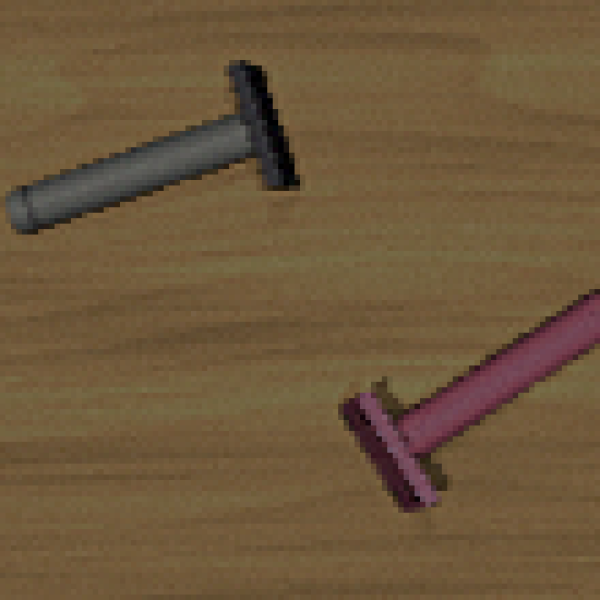

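View pics/crop_sc.png

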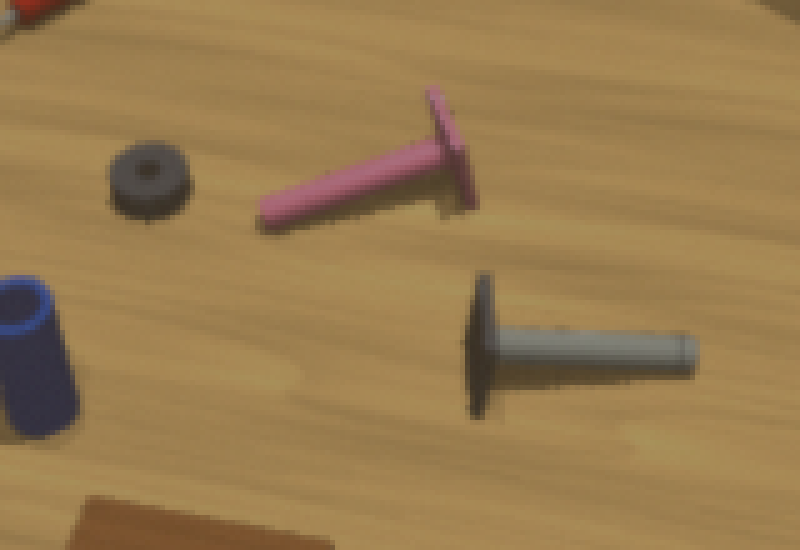

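Two things fit the "axle stub" class. The steel one is at top (301,198) / scene (340,219): dark plate and bright shaft, so it matches the description. The pink one at top (349,242) / scene (306,185) is the look-alike, to be left alone. The crops confirm this. The only sleeve is the blue tube at top (414,158). Next I fit the stub pose and check the IK for the tipping arc.

```bash
cat >> h.py <<'E'
from scipy.optimize import least_squares
from scipy.spatial.transform import Rotation as Rot
def sdf_box(p,h):
    q=np.abs(p)-h;return np.linalg.norm(np.maximum(q,0),axis=1)+np.minimum(q.max(1),0)
def sdf_cyl(p,r,z0,z1):
    q=np.c_[np.hypot(p[:,0],p[:,1])-r,np.abs(p[:,2]-(z0+z1)/2)-(z1-z0)/2]
    return np.linalg.norm(np.maximum(q,0),axis=1)+np.minimum(q.max(1),0)
def sdf_stub(p): # stub frame
    return np.minimum(sdf_box(p-[0,0,.004],np.array([.03,.03,.004])),sdf_cyl(p,.011,0,.133))
def frame(th,az):
    d=np.array([np.cos(az),np.sin(az),0]);up=np.array([0,0,1.])
    a=np.cos(th)*d+np.sin(th)*up; n=np.sin(th)*d-np.cos(th)*up
    return d,a,n
def foot(th,az,E):
    """E: xy of underside edge contact when th=0"""
    d,a,n=frame(th,az);E=np.r_[E,0]
    return E-.03*n if th>=0 else E+.008*d-.008*a-.03*n
def tocoord(P,F,a,n):
    b=np.cross(a,n);return (P-F)@np.c_[n,b,a]
E
cat > pose.py <<'E'
from h import *
def fit_lying():
    out=[]
    for n in ["scene","top"]:
        c=capture(n)
        L=[d for d in silhouettes(n,"axle_foot")]
        # steel: low colour saturation
        def sat(d):
            px=c["image"][d["region"]].astype(float);return (px.max(1)-px.min(1)).mean()
        ds=[d for d in L if d["conf"]>.4];d0=min(ds,key=sat)
        m=cv2.erode(d0["region"].astype(np.uint8),np.ones((2,2)))>0
        P=maskcloud(c,m);P=P[P[:,2]>.006];out.append(P)
    th=-np.deg2rad(9)
    def res(p,P):
        d,a,n=frame(th,p[2]);return sdf_stub(tocoord(P-[0,0,p[3]] if len(p)>3 else P,foot(th,p[2],p[:2]),a,n))
    r=[]
    for P in out+[np.vstack(out)]:
        s=least_squares(res,[.58,.04,np.deg2rad(110),0],args=(P,),loss="soft_l1",f_scale=.002)
        r.append(s.x);print(s.x.round(4),np.abs(s.fun).mean())
    return r[-1]
if __name__=="__main__": 
    p=fit_lying();np.save("lying.npy",p);d,a,n=frame(-np.deg2rad(9),p[2]);F=foot(-np.deg2rad(9),p[2],p[:2]);print(F,F+.133*a)
E
python3 pose.py
cat > plan.py <<'E'
from h import *
p=np.load("lying.npy");E=p[:2];az=p[2]
def tool(th,tilt,L):
    """tilt: rotation of tool z from down towards +d"""
    d,a,n=frame(th,az);G=foot(th,az,E)+L*a
    z=np.array([0,0,-1])*np.cos(tilt)+d*np.sin(tilt)
    return G,z,d
def quat(z,x):
    y=np.cross(z,x);return Rot.from_matrix(np.c_[x,y,z]).as_quat()
E
python3 - <<'E'
from plan import *
d=frame(0,az)[0];b=np.cross([0,0,1],d)
for sgn in (1,-1):
  for L in [.098,.108]:
    for th in [-9,20,50,90]:
      row=[]
      for tl in [-40,-20,0,20,40,60,75,90]:
        G,z,_=tool(np.deg2rad(th),np.deg2rad(tl),L)
        q=inverse_kinematics(G+.019*z,quat(z,sgn*b));row.append((tl,None if q is None else np.round(q,1).tolist()))
      print(sgn,L,th,[r[0] for r in row if r[1]], row[2][1],row[6][1])
E
```

```text
[5.7420e-01 2.1100e-02 1.8676e+00 1.2000e-03] 0.0016230437247447976
[5.7600e-01 2.0100e-02 1.8653e+00 1.3000e-03] 0.0017998536479695072
[5.7320e-01 2.5800e-02 1.8646e+00 1.0000e-04] 0.0014370249777246986
[0.57184421 0.03034643 0.03088213] [0.53380463 0.15608071 0.01007634]
1 0.098 -9 [-40, -20, 0, 20, 40, 60, 75, 90] [0.1, 0.6, 1.8, -0.0, 0.7, 2.9] [-0.4, 1.1, 1.5, 0.8, 1.7, 2.0]
1 0.098 20 [-40, -20, 0, 20, 40, 60, 75, 90] [0.1, 0.5, 1.8, -0.0, 0.8, 2.9] [-0.4, 1.0, 1.5, 0.8, 1.7, 2.0]
1 0.098 50 [-40, -20, 0, 20, 40, 60, 75, 90] [-0.0, 0.5, 1.7, -0.0, 0.9, 2.8] [-0.5, 1.0, 1.4, 0.8, 1.8, 2.1]
1 0.098 90 [-40, 0, 20, 40, 60, 75, 90] [-0.1, 0.5, 1.7, -0.0, 0.9, 2.7] [-0.5, 1.0, 1.3, 0.7, 1.9, 2.1]
1 0.108 -9 [-40, -20, 0, 20, 40, 60, 75, 90] [0.1, 0.6, 1.8, -0.0, 0.7, 3.0] [-0.4, 1.1, 1.5, 0.8, 1.7, 2.0]
1 0.108 20 [-40, -20, 0, 20, 40, 60, 75, 90] [0.1, 0.5, 1.8, -0.0, 0.9, 2.9] [-0.4, 1.0, 1.5, 0.8, 1.7, 2.0]
1 0.108 50 [-40, -20, 0, 20, 40, 60, 75, 90] [0.0, 0.5, 1.7, -0.0, 0.9, 2.9] [-0.5, 1.0, 1.4, 0.8, 1.8, 2.1]
1 0.108 90 [-40, 0, 20, 40, 60, 75, 90] [-0.1, 0.5, 1.7, -0.0, 1.0
[... 237 characters left out ...]
1.0, 1.5, 0.8, 1.7, -1.1]
-1 0.098 50 [-40, -20, 0, 20, 40, 60, 75, 90] [-0.0, 0.5, 1.7, -0.0, 0.9, -0.3] [-0.5, 1.0, 1.4, 0.8, 1.8, -1.1]
-1 0.098 90 [-40, -20, 0, 20, 40, 60, 75, 90] [-0.1, 0.5, 1.7, -0.0, 0.9, -0.4] [-0.5, 1.0, 1.3, 0.7, 1.9, -1.0]
-1 0.108 -9 [-40, -20, 0, 20, 40, 60, 75, 90] [0.1, 0.6, 1.8, -0.0, 0.7, -0.2] [-0.4, 1.1, 1.5, 0.8, 1.7, -1.2]
-1 0.108 20 [-40, -20, 0, 20, 40, 60, 75, 90] [0.1, 0.5, 1.8, -0.0, 0.9, -0.2] [-0.4, 1.0, 1.5, 0.8, 1.7, -1.1]
-1 0.108 50 [-40, -20, 0, 20, 40, 60, 75, 90] [0.0, 0.5, 1.7, -0.0, 0.9, -0.3] [-0.5, 1.0, 1.4, 0.8, 1.8, -1.1]
-1 0.108 90 [-40, -20, 0, 20, 40, 60, 75, 90] [-0.1, 0.5, 1.7, -0.0, 1.0, -0.4] [-0.5, 1.0, 1.3, 0.8, 1.9, -1.0]
```

```bash
python3 - <<'E'
from h import *
th=-np.deg2rad(9)
ps={"A":[.5751,.0206,1.8665],"B":[.5732,.0258,1.8646]}
ims=[]
for n,(x0,y0) in {"scene":(300,180),"top":(260,160)}.items():
    c=capture(n);row=[]
    for k,p in ps.items():
        d,a,nn=frame(th,p[2]);b=np.cross(a,nn);F=foot(th,p[2],np.array(p[:2]))
        im=cv2.resize(c["image"][y0:y0+75,x0:x0+100],(400,300),interpolation=3)
        pl=np.array([F+sx*.03*nn+sy*.03*b+z*a for z in(0,.008) for sx,sy in((1,1),(1,-1),(-1,-1),(-1,1))])
        t=np.linspace(0,2*np.pi,24);ci=[F+z*a+.011*(np.cos(u)*nn+np.sin(u)*b) for z in(.133,.130) for u in t]
        for X in np.vstack([pl,ci]):
            u=((proj(c,X)[0]-[x0,y0]+.5)*4).astype(int);cv2.circle(im,tuple(int(v) for v in u),1,(0,0,255),-1)
        row.append(im)
    ims.append(np.hstack(row))
cv2.imwrite("pics/fit.png",np.vstack(ims))
E
```

```text
(no output)
```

View pics/fit.png

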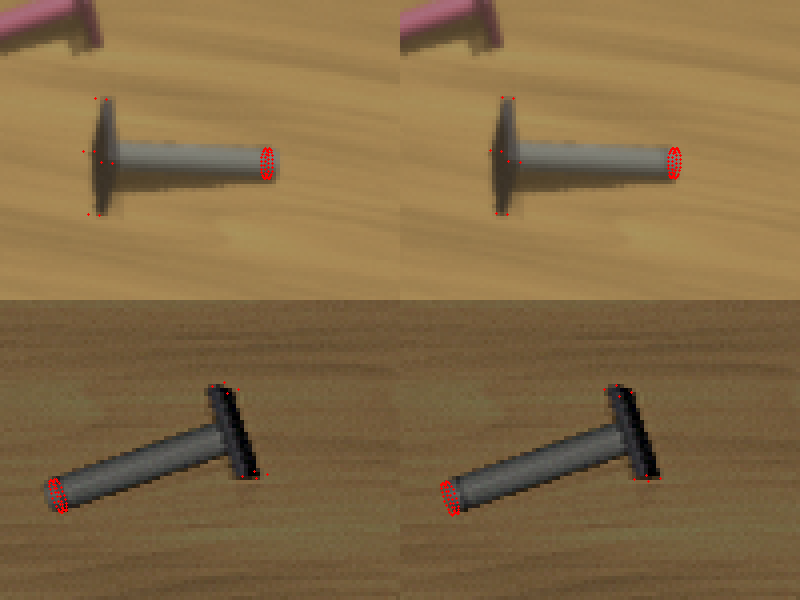

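Pose B overlays the stub in both views (scene tip at about 368,220, plate at 326,219). Now I grip the free end.

```bash
cat >> plan.py <<'E'
d0=frame(0,az)[0];X=-np.cross([0,0,1],d0);L=.105;e=.009
def wp(th,tl):
    G,z,_=tool(np.deg2rad(th),np.deg2rad(tl),L);return G+e*z,quat(z,X)
E
python3 - <<'E'
from plan import *
P,q=wp(-9,0);print(P)
# check arc IK
for th in range(-9,91,9):
    a=wp(th,75*(th+9)/99); assert inverse_kinematics(*a) is not None,th
move_ptp(P+[0,0,.13],q);move_gripper(.056)
print(current_clock(),current_force())
print(servo_line(P+[0,0,.03],q,rate=.15), servo_line(P,q,rate=.06,contact_N=8))
print(current_position(),current_force(),current_clock())
c=capture("wrist");cv2.imwrite("pics/w1.png",c["image"])
c=capture("scene");cv2.imwrite("pics/s1.png",cv2.resize(c["image"][130:290,220:460],(800,533)))
E
```

```text
[0.54181297 0.12961033 0.00545651]
3.825 [-0.11329177  0.062445   -1.07209116]
False False
[0.54164813 0.12958145 0.00516614] [-0.21184519 -0.22396078  1.71133978] 5.2917
```

View pics/w1.png

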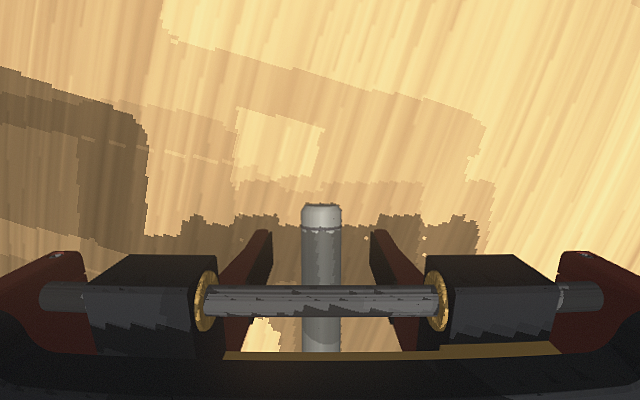

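View pics/s1.png

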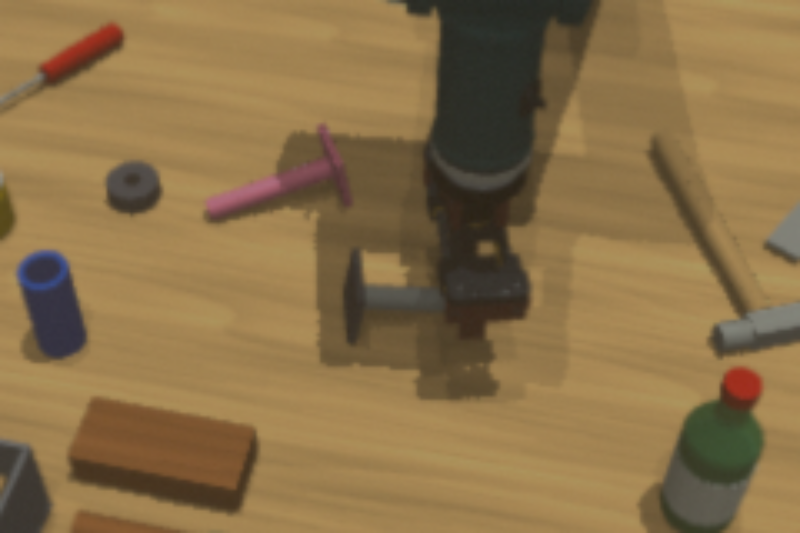

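The shaft (column 321 in the wrist view) lies centred between the fingers. Next I close and tip it along the arc.

```bash
python3 - <<'E'
from plan import *
move_gripper(.0);print(current_finger_gap(),current_force().__repr__())
for th in list(range(0,90,10))+[89]:
    a=wp(th,75*(th+9)/99);servo_line(*a,rate=.08)
    f=np.array(current_force());print(th,f.round(1),round(current_clock(),2))
    if np.linalg.norm(f)>45: print("STOP");break
c=capture("scene");cv2.imwrite("pics/s2.png",cv2.resize(c["image"][130:290,220:460],(800,533)))
c=capture("wrist");cv2.imwrite("pics/w2.png",c["image"])
E
```

```text
0.021159267679838792 array([-0.28464228, -0.14778454,  0.22362726])
0 [ 1.3 -0.8 -4.8] 6.38
10 [-0.  -0.8 -5.5] 6.77
20 [-0.6 -0.4 -5.1] 7.15
30 [-0.4 -0.8 -5. ] 7.53
40 [-0.3  1.1 -1.6] 7.92
50 [-1.   3.1  3.6] 8.3
60 [-1.4  2.1  6.7] 8.68
70 [-0.3  0.8  3.6] 9.07
80 [1.1 0.9 6.7] 9.45
89 [ 2.4 -1.1 11.4] 9.81
```

View pics/s2.png

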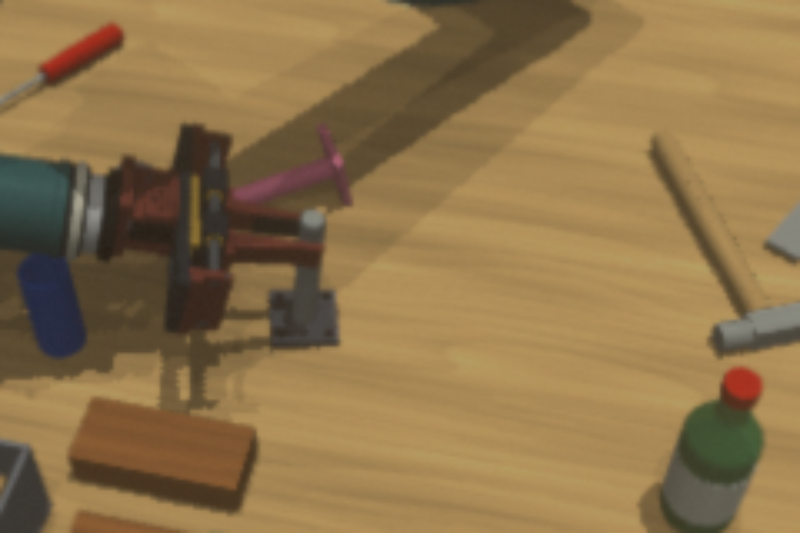

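View pics/w2.png

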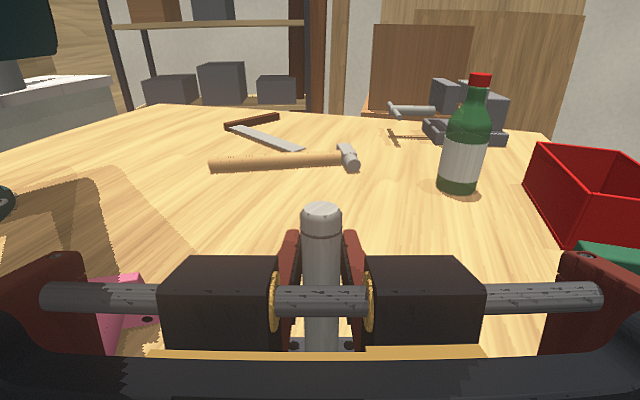

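```bash
python3 - <<'E'
from plan import *
move_gripper(.034);sleep(.2);move_gripper(.07)
P,q=wp(89,75*98/99);z=Rot.from_quat(q).as_matrix()[:,2]
servo_line(P-.06*z,q,rate=.15);servo_line(P-.08*z+[0,0,.12],q,rate=.25)
print(current_clock(),current_force())
for n in ["scene","top"]:
    c=capture(n);cv2.imwrite(f"pics/{n}3.png",cv2.resize(c["image"][100:300,200:440] ,(720,600)))
    for qn in ["axle_foot","sleeve_center"]:
        for d in silhouettes(n,qn):
            Q=maskcloud(c,d["region"]);print(n,qn,round(d["conf"],2),np.round(d["xy"]),np.percentile(Q,3,axis=0).round(3),np.percentile(Q,97,axis=0).round(3))
E
```

```text
12.4917 [ 0.52370189  0.23794937 -0.24448744]
scene axle_foot 0.87 [310. 220.] [ 0.554 -0.04   0.001] [0.616 0.02  0.133]
scene axle_foot 0.63 [304. 187.] [ 0.414 -0.121  0.015] [ 0.484 -0.004  0.06 ]
scene axle_foot 0.27 [232. 221.] [ 0.632 -0.23   0.004] [ 0.672 -0.191  0.096]
scene sleeve_center 0.62 [233. 222.] [ 0.634 -0.229  0.007] [ 0.672 -0.192  0.096]
top axle_foot 0.79 [333. 186.] [ 0.557 -0.039 -0.001] [0.62  0.02  0.134]
top sleeve_center 0.6 [331. 191.] [ 0.557 -0.038  0.001] [0.618 0.022 0.134]
```

View pics/scene3.png

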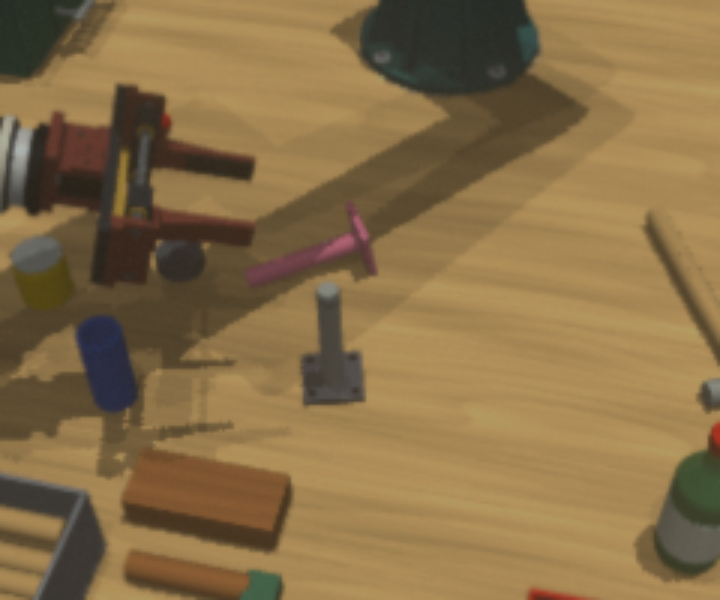

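View pics/top3.png

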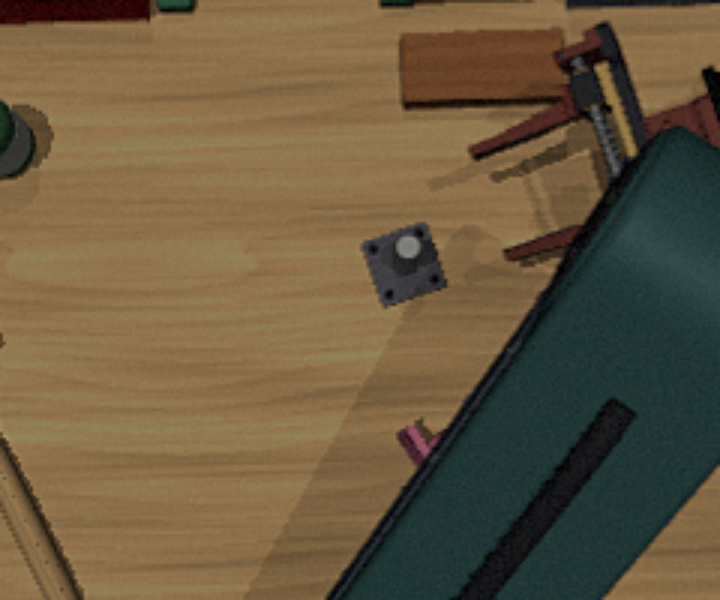

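The stub stands at scene (310,220). Now I fit it upright and hover over the sleeve.

```bash
cat >> h.py <<'E'
def fit_up(cams=("scene","top"),near=(.587,-.01)):
    out=[]
    for n in cams:
        c=capture(n);B=[]
        for d in silhouettes(n,"axle_foot"):
            P=maskcloud(c,cv2.erode(d["region"].astype(np.uint8),np.ones((2,2)))>0)
            if len(P)>30 and np.hypot(*(np.median(P,0)[:2]-near))<.04: B.append(P[P[:,2]>.004])
        if B: out.append(B[0])
    def res(p,P):
        R=Rot.from_euler("zyx",[p[2],p[5],p[4]]).as_matrix();return sdf_stub((P-[p[0],p[1],p[3]])@R)
    for P in out+[np.vstack(out)]:
        best=min((least_squares(res,[*np.array(near)+o,.3,0,0,0],args=(P,),loss="soft_l1",f_scale=.002) for o in([0,0],[.004,0],[-.004,0],[0,.004],[0,-.004])),key=lambda s:s.cost)
        print("axle",best.x.round(4),np.abs(best.fun).mean().round(5))
    return best.x
def fit_sleeve(cams,near,z0=None,query="sleeve_center"):
    """returns xy, base z ; tube vertical"""
    out=[]
    for n in cams:
        c=capture(n);B=[]
        for d in silhouettes(n,query):
            P=maskcloud(c,d["region"])
            if len(P)>30 and np.hypot(*(np.median(P,0)[:2]-near[:2]))<.05: B.append(P)
        if B:
            P=B[0];out.append(P)
    def res(p,P):
        q=P-[p[0],p[1],p[2]];r=np.hypot(q[:,0],q[:,1])
        v=np.c_[np.abs(r-.0185)-.0035,np.abs(q[:,2]-.0475)-.0475]
        return np.linalg.norm(np.maximum(v,0),axis=1)+np.minimum(v.max(1),0)
    r=[]
    for P in out+([np.vstack(out)] if len(out)>1 else []):
        best=min((least_squares(res,[near[0]+o[0],near[1]+o[1],near[2]],args=(P[P[:,2]>near[2]+.01],),loss="soft_l1",f_scale=.002) for o in([0,0],[.005,0],[-.005,0],[0,.005],[0,-.005])),key=lambda s:s.cost)
        print("sleeve",best.x.round(4),np.abs(best.fun).mean().round(5));r.append(best.x)
    return r
E
python3 - <<'E'
from plan import *
from h import *
x=fit_up();np.save("up.npy",x)
# tool-down yaw options
P=np.array([.655,-.214,.25])
bst=None
for yaw in np.deg2rad(np.arange(0,360,15)):
    xx=np.array([np.cos(yaw),np.sin(yaw),0]);q=quat(np.array([0,0,-1.]),xx)
    js=[inverse_kinematics([a[0],a[1],h],q) for a in (P,x) for h in (.07,.25)]
    if all(j is not None for j in js):
        w=max(abs(j[5]) for j in js)
        if bst is None or w<bst[0]: bst=(w,yaw,q)
print(bst[:2]);np.save("q.npy",bst[2])
cur=current_position();
servo_line(np.array(cur)+[0,0,.08],rate=.25)
move_ptp(P,bst[2]);move_gripper(.075)
print(current_clock())
for n in ("wrist","scene"):
    c=capture(n);cv2.imwrite(f"pics/{n}4.png",c["image"])
r=fit_sleeve(("scene","wrist"),(.655,-.213,0))
print(current_clock())
E
```

```text
axle [ 5.846e-01 -8.400e-03  3.263e-01  5.000e-04  4.600e-03  7.000e-04] 0.00105
axle [ 0.5868 -0.0081  0.2767  0.0009 -0.0021  0.0049] 0.00164
axle [ 0.585  -0.0088  0.1284  0.0007  0.0023  0.0018] 0.00141
(np.float64(0.15414203518889602), np.float64(6.021385919380437))
14.6167
sleeve [ 6.496e-01 -2.138e-01  4.000e-04] 0.00091
sleeve [ 0.6503 -0.2132  0.    ] 0.00038
sleeve [ 6.500e-01 -2.133e-01  1.000e-04] 0.00055
14.9167
```

View pics/wrist4.png

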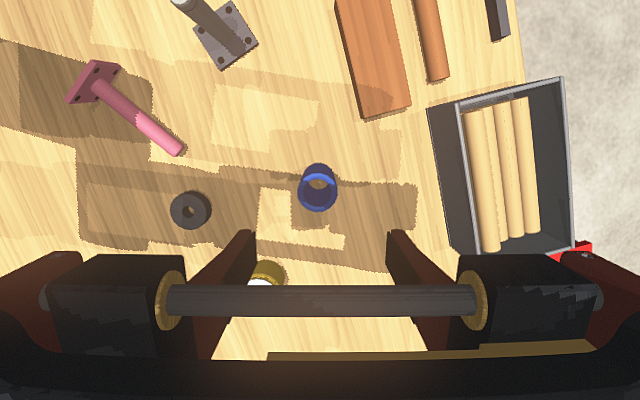

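The wrist view shows the sleeve upright at (317,187), centred between the jaws. All fits agree. Now I grasp and lift it.

```bash
python3 - <<'E'
from h import *
q=np.load("q.npy");S=np.array([.650,-.2133])
servo_line([*S,.13],q,rate=.2);print(servo_line([*S,.061],q,rate=.08,contact_N=8))
move_gripper(0.0);print(current_finger_gap())
servo_line([*S,.24],q,rate=.2)
up=np.load("up.npy")
servo_line([*up[:2],.24],q,rate=.2);sleep(.2)
print(current_clock(),current_position(),current_force(),current_finger_gap())
r=fit_sleeve(("scene","wrist"),(*up[:2],.179))
fit_up(("scene",))
for n in ("wrist","scene"):
    c=capture(n);cv2.imwrite(f"pics/{n}5.png",c["image"] if n=="wrist" else cv2.resize(c["image"][100:300,200:440] ,(720,600)))
print(current_clock())
E
```

```text
False
0.043983074629241364
19.7333 [ 0.58532349 -0.0097493   0.23988489] [ 0.43369135 -0.06581304 -0.72831232] 0.043705772552457986
sleeve [ 0.5842 -0.0095  0.179 ] 0.00085
sleeve [ 0.5855 -0.0096  0.1787] 0.00049
sleeve [ 0.5854 -0.0096  0.1787] 0.00053
axle [ 5.850e-01 -8.600e-03  2.857e-01  4.000e-04  3.700e-03 -3.000e-03] 0.00113
axle [ 5.850e-01 -8.600e-03  2.857e-01  4.000e-04  3.700e-03 -3.000e-03] 0.00113
20.1333
```

View pics/wrist5.png

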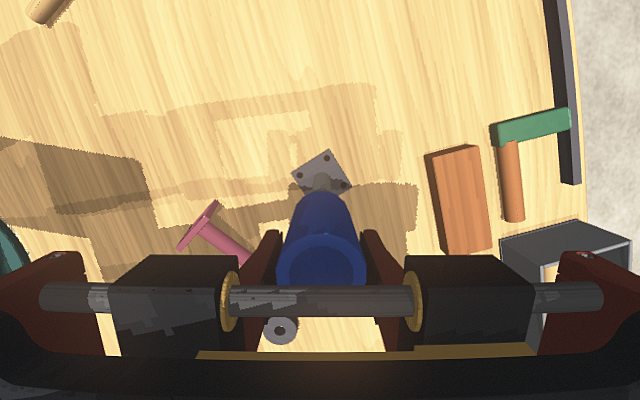

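View pics/scene5.png

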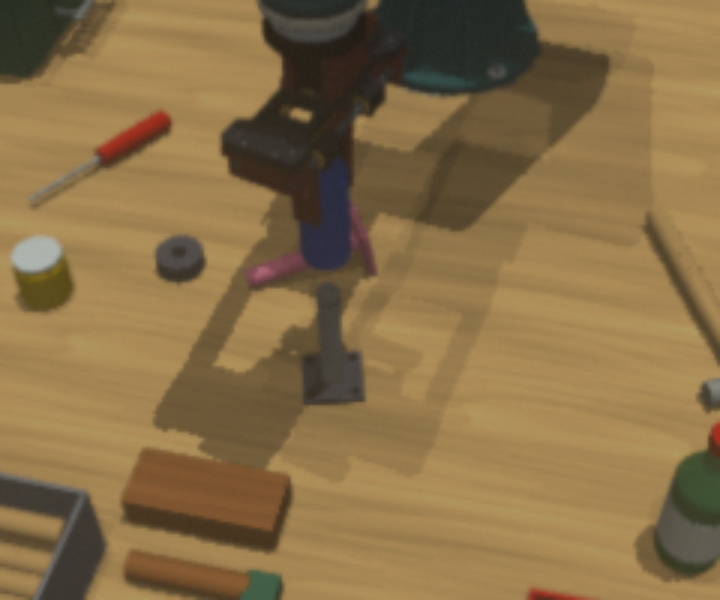

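The sleeve axis is within 1 mm of the shaft tip, measured with the scene camera alone. I lower it with contact detection.

```bash
python3 - <<'E'
from h import *
q=np.load("q.npy");S=np.array([.5855,-.0093])
servo_line([*S,.21],q,rate=.15)
h=servo_line([*S,.16],q,rate=.05,contact_N=4);print(h,current_position(),current_force(),current_clock())
if not h:
    h=servo_line([*S,.080],q,rate=.08,contact_N=4);print(h,current_position(),current_force())
    if not h:
        h=servo_line([*S,.067],q,rate=.03,contact_N=5);print(h,current_position(),current_force())
c=capture("scene");cv2.imwrite("pics/scene6.png",cv2.resize(c["image"][100:300,200:440] ,(720,600)));print(current_clock())
E
```

```text
False [ 0.58583124 -0.00932722  0.16036131] [-0.13751544 -0.29984319 -1.26121306] 21.6333
False [ 0.58601815 -0.00935624  0.08050577] [ 0.55684678  0.53849682 -0.23000201]
True [ 0.58580303 -0.00933665  0.06883869] [-0.19946512 -0.22745072  3.38967353]
23.2417
```

View pics/scene6.png

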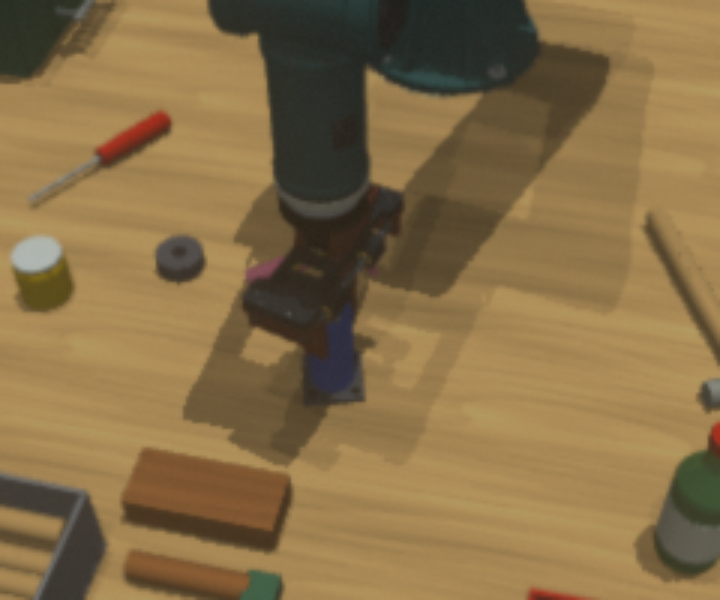

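The sleeve made contact at TCP 0.0688 m; fully home is 0.069 m. Now release, retreat and check.

```bash
python3 - <<'E'
from h import *
q=np.load("q.npy")
move_gripper(.075);P=np.array(current_position())
servo_line(P+[0,0,.15],q,rate=.12);servo_line(P+[-.1,0,.25],q,rate=.25);sleep(.3)
print(current_clock(),current_force())
r=fit_sleeve(("scene",),(.5855,-.009,.008))
for n in ("scene",):
    c=capture(n);cv2.imwrite("pics/scene7.png",cv2.resize(c["image"][100:300,200:440] ,(720,600)))
    for k in ["axle_foot","glue","hammer","screwdriver","offcut","collar","tin"]:
        for d in silhouettes(n,k)[:2]:
            Q=maskcloud(c,d["region"]);print(k,round(d["conf"],2),np.round(d["xy"]),np.percentile(Q,3,axis=0).round(3),np.percentile(Q,97,axis=0).round(3))
E
```

```text
26.325 [ 0.68456887  0.87091105 -0.31256386]
sleeve [ 0.5847 -0.0089  0.0082] 0.00092
axle_foot 0.58 [305. 182.] [ 0.412 -0.12   0.01 ] [ 0.484 -0.004  0.061]
axle_foot 0.5 [305. 226.] [ 0.578 -0.034  0.006] [0.617 0.021 0.134]
glue 0.62 [435. 270.] [0.692 0.313 0.011] [0.73  0.368 0.17 ]
hammer 0.87 [440. 215.] [0.314 0.288 0.005] [0.54  0.422 0.028]
hammer 0.7 [270. 266.] [ 0.726 -0.149 -0.   ] [ 0.785 -0.012  0.039]
screwdriver 0.82 [244. 146.] [ 0.251 -0.358  0.001] [ 0.335 -0.299  0.028]
screwdriver 0.65 [441. 216.] [0.305 0.285 0.   ] [0.539 0.426 0.028]
offcut 0.68 [270. 267.] [ 0.727 -0.146  0.007] [ 0.785 -0.012  0.039]
offcut 0.58 [245. 146.] [ 0.258 -0.354  0.002] [ 0.335 -0.3    0.028]
collar 0.79 [257. 186.] [ 0.446 -0.23   0.002] [ 0.494 -0.183  0.025]
tin 0.87 [214. 191.] [ 0.516 -0.353  0.012] [ 0.564 -0.308  0.063]
tin 0.51 [436. 216.] [0.314 0.288 0.006] [0.54  0.422 0.028]
```

View pics/scene7.png

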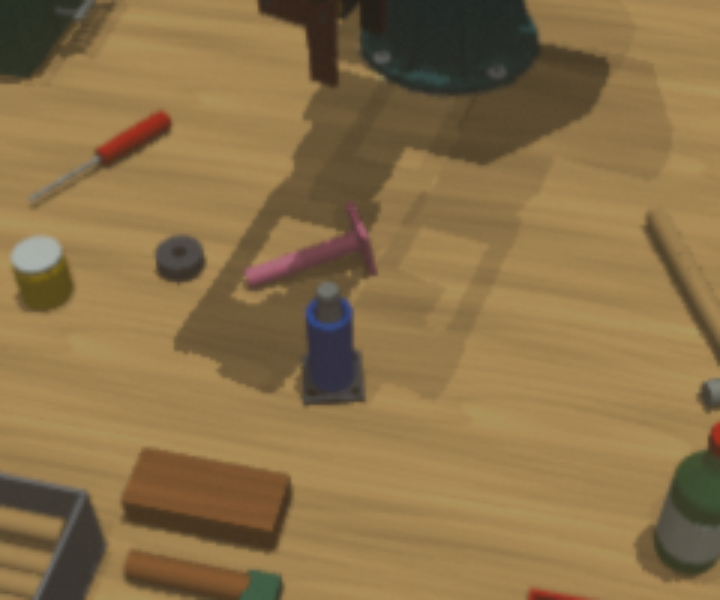

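The sleeve is home on the plate (base at 8.2 mm) with the shaft tip standing out at scene pixel (309,197). The bystanders are where they were.

```bash
python3 -c "
from bench import *
close_job()"
```

```text
the job is handed in; nothing more can be done
```

The steel stub now stands upright on its plate with the blue sleeve fully home on it. I handed the job in at about 26.5 s of the 51 s allowed.

- **Tipping:** I gripped the stub's free end and pivoted it up on the plate edge. Forces read after each step stayed at or below about 12 N, and I let go of it before fetching the sleeve. The fit before the sleeve went on showed it upright to within about 0.005 rad, with the underside within 1 mm of the bench.
- **Sleeve:** It went down without touching the shaft hard enough to trip the contact limit, and stopped on the plate at the expected height. The last fit put its base at 8.2 mm (fully home is 8 mm) and its axis within 1 mm of the shaft.
- **Release and bystanders:** The gripper was open and clear of everything. The bystanders and the pink look-alike were within a few millimetres of their starting places in the scene view. The one larger number, about 13 mm, was one edge of the screwdriver's mask, whose centre pixel did not move.

**Checks that disagreed:** My first single-camera fits of the lying stub were about 5 mm off from the joint fit, and an overlay on the pictures showed the joint fit was right. The networks also gave a few wrong labels, such as the offcut as a hammer, which I discarded by position. I did not repeat the upright fit of the stub with the sleeve on it, or check with the top camera at the end. The final check was one scene-camera picture.

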